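# Close the label box and tuck its flap under the lip

### The arm

A 6-joint arm with a two-finger parallel gripper is mounted at the origin on a cart in front of the work surface, level with it; the furniture and walls round the work are solid. World frame = base frame: x ahead of the robot, y to its left, z up, the work surface at z = 0. Lengths are in mm, angles in degrees, forces in N, time in s.
With the tool pointing down it reaches from about 350 to 850 mm from the base axis. Payload 8.1 kg.
Tool frame: the origin (TCP) lies at the very end of the fingers, on their centre line; the grasp point (between the pads) lies 19 mm behind it; z points along the fingers, y is the direction in which the jaws open and shut (so a half turn about z gives the same grasp; the last joint's range is limited). The gripper opens to 85 mm and grips with 20 to 120 N. Pads are 22 mm wide; open, the fingers measure 114 mm over their backs; the gripper's body (76 mm by 85 mm) begins 54 mm behind the grasp point. The pads swing forward as they close: fully open they stand 13 mm farther back than shut.
Start: joints at [-75.195, 7.471, 85.268, -0, 87.261, -4.893], TCP at [202.26, -564.886, 231.292] pointing down, gripper open.
Joint ranges: [-169.43, 169.43], [-51.17, 129.36], [1.28, 143.12], [-76.62, 256.62], [0, 156.53], [-152.29, 152.29]. Speed limits (degrees/s): [136.94, 136.94, 159.86, 180, 180, 180].

### API

Orientations are given as [roll, pitch, yaw] about the fixed x, y, z axes, in that order (R = Rz(yaw) Ry(pitch) Rx(roll)).
In Python, from bench import r, eyes gives the robot as it stands. The module is installed in compiled form; this text tells all that it offers.
- The arm moves only by the tool play_rows, never from a script. Its argument "deltas" is a list of rows, each a list of 3 entries, a list of its own where there are three numbers: the shift along the tool's x, y, z in m, then the turn, a rotation vector about the tool's x, y, z in rad, then the closure, from 0 (fully open) to 1 (shut). A call has 1 to 8 rows; each row shifts and turns the pose as measured when the row begins, along the tool's axes as they then stand; what a row does not reach is not made up. A row lasts 1/8 s, in which the tool goes at most 62.5 mm and 10.7 degrees, less where a joint would pass 70% of its speed; a pose out of reach is approached as far as the arm can. A call with a gripper value outside its range is refused whole. The fingers move at their own pace and stop on an object; "force" is the grip in N (left out, the last holds). Time passes only in rows, so rows that do not move let the fingers close. It gives the time, the measured TCP pose, the force and the opening at its end, in the units of the state.
- r.sense(): the state, without advancing time (a new reading comes with each control period).
- eyes.snapshot(name): name is "scene" or "top" or "wrist"; returns the picture (384x512x3 uint8, red, green, blue); there is no depth.
- eyes.get_calibration(name): a dict with "mtx" (3x3 intrinsics, pixels), "R" (3x3) and "t" (3): a world point X has camera coordinates R X + t; the wrist camera has in their place "T_tool_cam" (4x4, takes a point from camera to tool coordinates, whose origin is the TCP and whose axes are the flange's). Camera axes: x right, y down, z forward; pixel columns grow to the right and rows downward; lengths in mm; the calibration is good to about 2 mm. A picture is of the moment at which its call begins: read the wrist's pose just before it. get_calibration takes no time and is no camera call.
- r.hand_in(): hands the job in, once; it reports no verdict.
The state is a dict: "time": time; "joint_pos": joint angles; "qd": joint speeds; "joint_efforts": joint torques, N m; "tool_pos": TCP position; "tcp_rot": TCP orientation; "ft_force": force on the tool from outside, world axes, zero at the start; "wrist_torque": the same for the moment, N m; "finger_gap": finger opening in mm.
Only numpy, scipy, OpenCV 4.12 (cv2) and the standard library are available. Lean on these libraries where they do the work, as an engineer would, in place of code of your own. Each camera call takes 0.05 s, during which the arm holds its last target. There are 200 camera calls.

### The job

Close the small black label box so that the roll inside stays clean: fold the upright metal flap over the open top, keep it pressed flat against its spring, and push it forward by its raised step until its edge is fully home beneath the lip at the other end of the box and it stays shut when you let go. Only push the flap with the fingertips, on its outer (stepped) side: do not pinch it or touch its inner face, do not lift, tip or shove the box from its place, and leave the roll in the box and the jar, scale and marker around it where they are.

Things in the scene. Friction and masses are not known exactly. Their poses are not given: they have to be found in the camera images.
- label_box: Black open-topped box, weighted (about 2.2 kg), 150 (x) x 104 (y) mm, standing loose on the surface. Origin: centre of its underside; z up; +x is the tuck direction, towards the lip. Side walls 42 mm high, 8 mm floor. Near its -x end a hinge bar carries the flap, between ears at y = +-50 mm that reach z = 53 mm.
- flap (a joint): Flap angle about the bar, rad: 0 folded flat and level over the box (firm stop), 1.57 upright, 1.75 open stop. A spring of 0.08 Nm/rad drives it to 1.6 (0.13 Nm to hold it at 0), friction 0.03 Nm: let go untucked, it springs up to about 0.9. The flap is an aluminium plate 92 mm wide (y), 106 mm long from the bar, 5 mm thick, the bar in its mid-plane.
- flap_slide (a joint): Slide of the bar with the flap along the box's +x, m: 0 back, 0.022 fully home (firm stop). Friction 6 N, no spring. Folding is done with it back: above about 0.006 the flap's edge lands on the lip instead of before it. At 0.022 the edge is 11 mm beneath the lip, which it cannot pass through.
- flap_edge (a point): Middle of the flap's free edge, on its outer face (the upper face when folded), 106 mm from the hinge bar.
- flap_step (a point): Foot, at mid-width, of the raised step on the flap's outer face, 78 mm from the bar. The step is 36 mm wide (y), 6 mm high; its steep face looks to the hinge and is the one to push on; it slopes away towards the free edge. A fingertip lands on the plain outer face between bar and step.
- lip_mouth (a point): Middle of the lip's lower edge that meets the flap: in the box frame x = 55, z = 52.5 mm. The lip, 80 mm wide (y), 4 mm thick, is fixed to the box's +x end wall, 20 mm further on; a lead-in turned up 40 degrees stands 5 mm back from it, up to z = 60 mm. The folded flap's upper face is at z = 48.5 mm, 4 mm below the lip.
- flap_inner: Inner face panel of the flap (88 x 76 mm), the side towards the box's inside; carried by the flap. Must not be touched by the fingers. Origin on the hinge bar, x towards the free edge.
- label_roll: White label roll, 64 mm across, 26 mm high, lying loose inside the box on its floor. Origin: centre of its underside.
- green_jar: Square clear jar with green screw lid, 67 x 78 x 168 mm, standing to the left of the box, beyond the scale. Origin: centre of its underside.
- scale: Black slim bench scale, 125 x 155 x 27 mm, lying to the left of the box, nearest to it. Origin: centre of its underside.
- marker: Grey marker pen with black cap, 14 x 116 x 14 mm, lying near the front edge of the surface at the right. Origin: centre of its underside.
- flap_bar (a point): Middle of the hinge bar, which runs along the box's y; in the box frame at x = -62 mm + flap_slide, z = 46 mm. Its axes are the box's.
Things that resemble listed ones, but are neither listed nor needed, are in the scene too. Of the things that look like the label_roll, the smallest one is meant.

How it is judged:
By the outcome, as a careful person would: the job done as asked, in the order asked, and still so for the second after the job is handed in, with the robot touching nothing.
It also fails if it takes over 38 s, if anything falls off the work surface, if the arm or the gripper's body presses on something with over 40 N, if the wrist force passes 120 N, or if a joint passes its speed limit or range.

## Working session

There is one attempt and no reset: what is moved stays moved. The work goes in short steps, Python scripts to look and compute and a tool call to move; the robot and the scene stay as the last step left them, time stands still between calls to the robot, and variables do not carry over. Pictures are saved under pics/ and viewed, about 8 in all and at most 12, crops included, and the job is handed in when it is done.

Besides the shell and the picture viewer there is one more tool, called after "Call:" by a JSON object that holds its "name" and its "arguments", one argument or row to a line. play_rows: Moves the arm, as the interface text tells. Its arguments: {"type":"object","properties":{"deltas":{"type":"array"},"force":{"type":"number"}},"required":["deltas"]}

```bash
mkdir -p pics
python3 - <<'E'
from bench import r,eyes
import cv2,numpy as np
for n in ("scene","top"):
    p=eyes.snapshot(n); cv2.imwrite(f"pics/{n}0.png",p[:,:,::-1])
    c=eyes.get_calibration(n); print(n,np.round(c["mtx"],1).tolist(),np.round(c["R"],3).tolist(),np.round(c["t"],1).tolist())
a=cv2.imread("pics/scene0.png");b=cv2.imread("pics/top0.png")
print(eyes.get_calibration("wrist")); print(r.sense())
E
```

```text
scene [[437.3, 0.0, 252.5], [0.0, 437.3, 185.0], [0.0, 0.0, 1.0]] [[-0.556, -0.831, -0.004], [-0.522, 0.353, -0.776], [0.647, -0.43, -0.63]] [277.9, 303.5, 1016.4]
top [[382.9, 0.0, 254.4], [0.0, 382.9, 196.0], [0.0, 0.0, 1.0]] [[0.012, -1.0, 0.024], [-0.985, -0.016, -0.175], [0.175, -0.021, -0.984]] [-21.7, 491.8, 936.4]
{'mtx': array([[271.69027298,   0.        , 257.21974868],
       [  0.        , 271.69027298, 192.94899567],
       [  0.        ,   0.        ,   1.        ]]), 'T_tool_cam': array([[-1.00503228e-03, -9.54500161e-01, -2.98208705e-01,
         7.69638057e+01],
       [ 9.99999338e-01, -1.12629980e-03,  2.34807783e-04,
        -9.69710482e-01],
       [-5.59996473e-04, -2.98208272e-01,  9.54500662e-01,
        -1.42695050e+02],
       [ 0.00000000e+00,  0.00000000e+00,  0.00000000e+00,
         1.00000000e+00]])}
{'time': 0.1, 'joint_pos': array([-7.51929868e+01,  7.51227012e+00,  8.53242919e+01, -3.45809371e-05,
        8.72604508e+01, -4.89583908e+00]), 'qd': array([ 0.08123899,  0.02895979, -0.19310841, -0.05874005,  0.00261502,
        0.01728178]), 'joint_efforts': array([ 2.34022038e-03, -5.70950675e+01, -5.01942873e+01, -1.64585613e-04,
        8.00188689e-03,  1.45262140e-05]), 'tool_pos': array([ 202.15090694, -564.39117778,  230.32179534]), 'tcp_rot': array([-1.79903338e+02, -8.24509996e-03,  1.97028470e+01]), 'ft_force': array([ 0.31460126, -0.62669548, -0.13619679]), 'wrist_torque': array([ 0.01271275, -0.04204011,  0.00959694]), 'finger_gap': 85.54413269994386}
```

View pics/scene0.png

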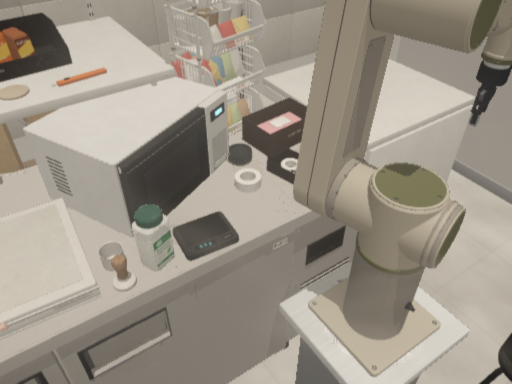

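View pics/top0.png

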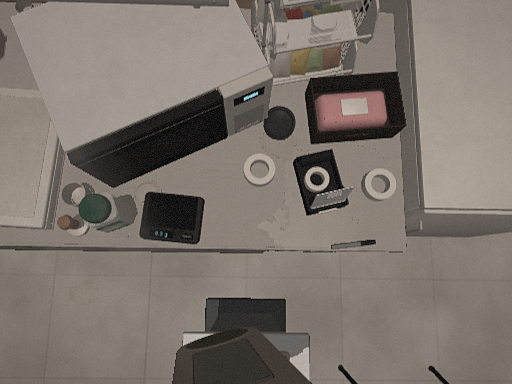

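Top view: the label box, at (320,182), holds the smallest roll at (317,178). The larger look-alike rolls stand at (260,168) and (380,184), and the dark box with the pink item at (355,108) is not it. The upright flap is at (332,197), the scale at (173,217), the jar at (96,208) and the marker at (353,244). Next is a close crop.

```bash
cat > h.py <<'E'
import numpy as np
from bench import r,eyes
from scipy.spatial.transform import Rotation as Ro
def ray(name,u,v,pose=None):
    c=eyes.get_calibration(name); d=np.linalg.solve(c["mtx"],[u,v,1.])
    if name=="wrist":
        p,rpy=pose; R=Ro.from_euler("xyz",rpy,degrees=True).as_matrix(); T=np.array(c["T_tool_cam"])
        return R@T[:3,3]+p, R@T[:3,:3]@d
    return -c["R"].T@c["t"], c["R"].T@d
def atz(name,u,v,z,pose=None):
    o,d=ray(name,u,v,pose); return o+d*(z-o[2])/d[2]
def proj(name,X,pose=None):
    c=eyes.get_calibration(name); X=np.asarray(X,float)
    if name=="wrist":
        p,rpy=pose; R=Ro.from_euler("xyz",rpy,degrees=True).as_matrix(); T=np.array(c["T_tool_cam"])
        x=(np.linalg.inv(T[:3,:3])@((R.T@(X-p).T)-T[:3,3:])).T
    else: x=X@np.array(c["R"]).T+c["t"]
    q=x@c["mtx"].T; return q[:,:2]/q[:,2:]
E
python3 - <<'E'
import cv2
b=cv2.imread("pics/top0.png")[140:225,280:370]
b=cv2.convertScaleAbs(b,alpha=1.5,beta=20)
cv2.imwrite("pics/top0c.png",cv2.resize(b,None,fx=7,fy=7,interpolation=cv2.INTER_CUBIC))
from h import *
for u,v in((294,158),(332,150),(347,205),(308,215)): print(atz("top",u,v,42).round())
E
```

```text
[ 595. -117.   42.]
[ 619. -217.   42.]
[ 473. -253.   42.]
[ 446. -152.   42.]
```

View pics/top0c.png

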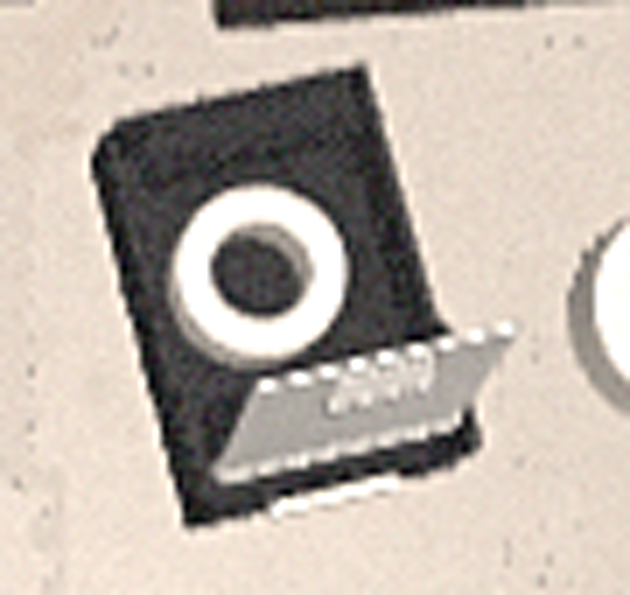

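The crop confirms the choice. The small roll lies in the black box, with the metal flap at the near end and its step facing the robot. The +x (lip) end points away, at a yaw of about 13.5°, and the box centre is near (533,-185). I'll move above and behind the flap with the fingers shut and look from there.

Call:
{"name": "play_rows", "arguments": {
  "deltas": [
    [[0.042,-0.032,0],[0,0,0],1],
    [[0.042,-0.032,0],[0,0,0],1],
    [[0.042,-0.032,0],[0,0,0],1],
    [[0.042,-0.032,0],[0,0,0],1],
    [[0.042,-0.032,0],[0,0,0],1],
    [[0.042,-0.032,0],[0,0,0],1],
    [[0.042,-0.032,0],[0,0,0],1],
    [[0.035,-0.025,0],[0,0,0.1],1]
  ],
  "force": 30
}}

```text
time: 1.1
tool_pos: [431.4, -209.5, 227.0]
tcp_rot: [-179.6, 0.1, 13.5]
ft_force: [0.1, -0.3, 0.0]
finger_gap: -0.3
```

Run:
```python
import cv2
from h import *
s=r.sense(); p=eyes.snapshot("wrist"); print(s["tool_pos"].round(1).tolist(),s["tcp_rot"].round(2).tolist(),s["time"])
b=p[:,:,::-1].copy(); cv2.imwrite("pics/w1r.png",b)
cv2.imwrite("pics/w1.png",cv2.resize(cv2.convertScaleAbs(b,alpha=1.3,beta=15),(800,600),interpolation=cv2.INTER_CUBIC))
```

```text
[431.4, -209.5, 227.0] [-179.59, 0.09, 13.5] 1.1
```

View pics/w1.png

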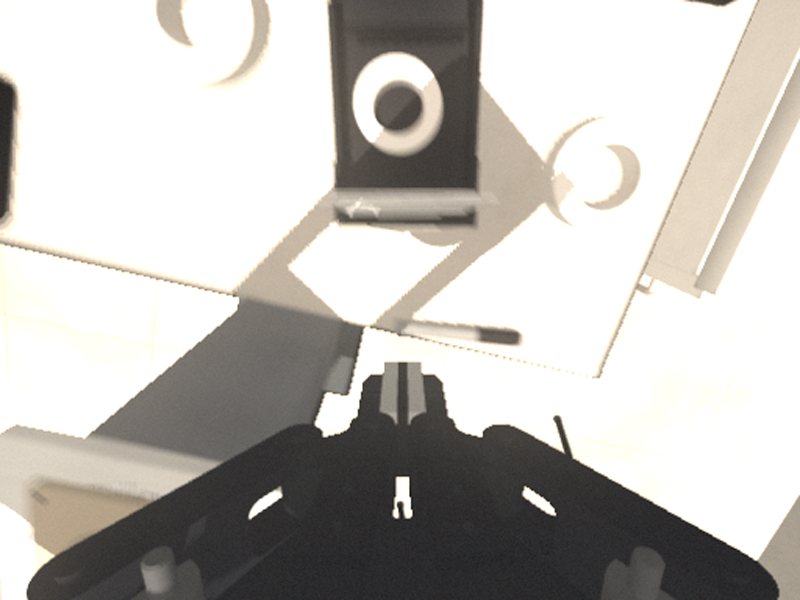

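Run:
```python
import cv2
from h import *
pose=(np.array([431.4,-209.5,227.]),[-179.59,.09,13.5])
b=cv2.imread("pics/w1r.png")
def model(x,y,yaw):
    R=Ro.from_euler("z",yaw,degrees=True).as_matrix()
    P=[[-75,52,42],[-75,-52,42],[75,-52,42],[75,52,42],[-75,52,0],[-75,-52,0],[-62,46,152],[-62,-46,152],[-62,50,53],[-62,-50,53],[55,40,52.5],[55,-40,52.5]]
    return np.array(P)@R.T+[x,y,0]
M=model(533,-185,13.5)
q=proj("wrist",M,pose); print(q.round(1).tolist()); print(proj("top",M).round(1).tolist())
g=(255*(b/255.)**0.5).astype("uint8")[0:150,195:325]
big=cv2.resize(g,None,fx=4,fy=4,interpolation=cv2.INTER_CUBIC)
for u,v in q: cv2.circle(big,(int((u-195)*4),int(v*4)),3,(0,0,255),1)
t=(255*(cv2.imread("pics/top0.png")/255.)**0.6).astype("uint8")[140:225,285:360]
big2=cv2.resize(t,None,fx=7,fy=7,interpolation=cv2.INTER_CUBIC)[:,:280+200]
for u,v in proj("top",M): cv2.circle(big2,(int((u-285)*7),int((v-140)*7)),3,(0,0,255),1)
cv2.imwrite("pics/w1c.png",big); 
big=cv2.resize(big,(400,int(big.shape[0]*400/big.shape[1]))); big2=cv2.resize(big2,(400,int(big2.shape[0]*400/big2.shape[1])))
H=max(len(big),len(big2)); o=np.zeros((H,800,3),"uint8"); o[:len(big),:400]=big;o[:len(big2),400:]=big2
cv2.imwrite("pics/fit.png",o)
```

```text
[[215.8, 149.1], [302.3, 149.1], [309.3, 3.9], [209.1, 4.3], [220.5, 144.5], [297.6, 144.5], [201.7, 152.8], [316.4, 152.8], [215.6, 139.1], [302.5, 139.1], [220.0, 23.2], [298.3, 23.0]]
[[308.0, 214.1], [347.1, 205.3], [332.2, 150.3], [294.0, 158.5], [305.4, 216.1], [343.0, 207.7], [317.0, 201.8], [355.7, 193.1], [308.2, 208.4], [346.2, 199.9], [300.8, 163.8], [330.7, 157.3]]
```

View pics/fit.png

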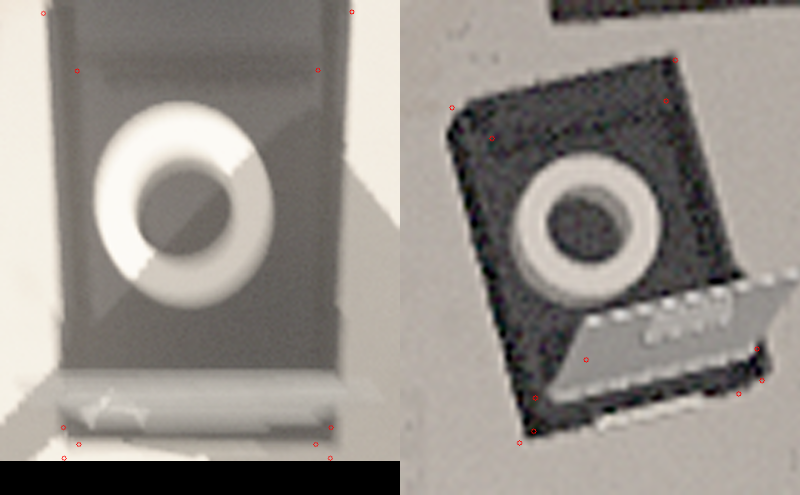

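The wrist view shows the box aligned with the tool. The fingertips at (403,365) are on the flap's centre line at about col 405, the flap's free edge is near row 190, and the ears are at row ~220. The overlay fits a box at (533,-185) with yaw 13.5° to within about 4 mm. The flap stands at about 1.4 rad, inside its friction band. I'll lower the tip behind the outer face.

Call:
{"name": "play_rows", "arguments": {
  "deltas": [
    [[0.005,0,0.039],[0,0,0],1],
    [[0.005,0,0.039],[0,0,0],1],
    [[0.005,0,0.037],[0,0,0],1],
    [[0.003,0,0],[0,0,0],1],
    [[0,0,0],[0,0,0],1]
  ]
}}

```text
time: 1.78
tool_pos: [452.5, -199.0, 110.3]
tcp_rot: [-179.5, -0.1, 13.5]
ft_force: [0.3, 0.3, 0.4]
finger_gap: 0.1
```

Run:
```python
import cv2
from h import *
s=r.sense(); p=eyes.snapshot("wrist"); pose=(s["tool_pos"],s["tcp_rot"]); print(s["tool_pos"].round(1).tolist(),s["tcp_rot"].round(2).tolist(),s["ft_force"].round(1))
R=Ro.from_euler("xyz",s["tcp_rot"],degrees=True).as_matrix()
print(proj("wrist",np.array([[0,0,0],[11,0,0],[-11,0,0]])@R.T+s["tool_pos"],pose).round(1)*1.5625)
B=Ro.from_euler("z",13.5,degrees=True).as_matrix()
for th in(1.2,1.3,1.4,1.5): print(th,(1.5625*proj("wrist",np.array([[-62+106*np.cos(th)-2.5*np.sin(th),y,46+106*np.sin(th)] for y in(46,-46)])@B.T+[533,-185,0],pose)).round().tolist())
b=p[:,:,::-1]; b=(255*(b/255.)**.6).astype("uint8"); cv2.imwrite("pics/w2.png",cv2.resize(b,(800,600),interpolation=cv2.INTER_CUBIC))
```

```text
[452.5, -199.0, 110.3] [-179.5, -0.07, 13.5] [0.3 0.3 0.4]
[[404.6875  383.75   ]
 [404.6875  356.875  ]
 [404.6875  409.53125]]
1.2 [[247.0, 255.0], [604.0, 255.0]]
1.3 [[247.0, 296.0], [604.0, 296.0]]
1.4 [[248.0, 337.0], [602.0, 337.0]]
1.5 [[250.0, 376.0], [599.0, 377.0]]
```

View pics/w2.png

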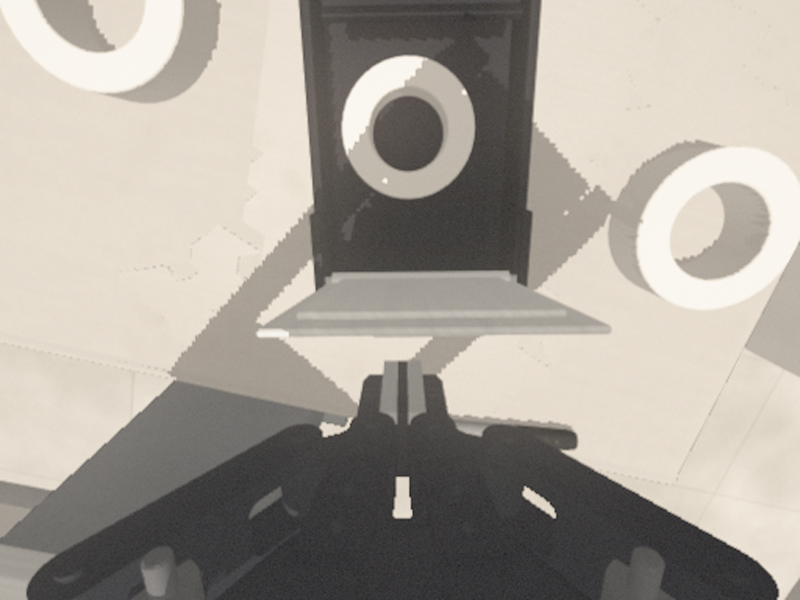

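The flap's free edge spans (258..610, row ~330), which agrees with about 1.38 rad. The fingertips at (403,362) are behind its outer face, but the flap's centre (434) is about 7 mm to the tool's +y. I'll correct that and begin the fold.

Call:
{"name": "play_rows", "arguments": {
  "deltas": [
    [[0.006,0.007,0],[-0.009,0,0],1],
    [[0.006,0,0.002],[0,0,0],1],
    [[0.006,0,0.002],[0,0,0],1],
    [[0.008,0,0.002],[0,0,0],1],
    [[0.008,0,0.002],[0,0,0],1],
    [[0.007,0,0.004],[0,0,0],1]
  ]
}}

```text
time: 2.58
tool_pos: [498.6, -197.8, 101.8]
tcp_rot: [179.7, -0.3, 13.4]
ft_force: [-1.0, 0.2, 0.8]
finger_gap: -0.2
```

Call:
{"name": "play_rows", "arguments": {
  "deltas": [
    [[0.004,0,0.004],[0,0,0],1],
    [[0.004,0,0.005],[0,0,0],1],
    [[0.004,0,0.006],[0,0,0],1],
    [[0.004,0,0.006],[0,0,0],1]
  ]
}}

```text
time: 3.08
tool_pos: [515.9, -193.8, 79.6]
tcp_rot: [179.7, -0.4, 13.5]
ft_force: [-0.1, 0.2, 1.9]
finger_gap: -0.0
```

Call:
{"name": "play_rows", "arguments": {
  "deltas": [
    [[0.003,0,0.006],[0,0,0],1],
    [[0.002,0,0.006],[0,0,0],1],
    [[0.001,0,0.006],[0,0,0],1]
  ]
}}

```text
time: 3.45
tool_pos: [522.9, -192.4, 60.6]
tcp_rot: [179.7, -0.4, 13.5]
ft_force: [-0.3, 1.1, 2.0]
finger_gap: -0.2
```

Call:
{"name": "play_rows", "arguments": {
  "deltas": [
    [[0,0,0.004],[0,0,0],1],
    [[0,0,0.004],[0,0,0],1],
    [[0,0,0.003],[0,0,0],1],
    [[0,0,0.002],[0,0,0],1]
  ]
}}

```text
time: 3.95
tool_pos: [523.5, -192.6, 47.4]
tcp_rot: [179.6, -0.5, 13.5]
ft_force: [-4.3, 1.7, 13.4]
finger_gap: -0.3
```

Run:
```python
import cv2
from h import *
p=eyes.snapshot("wrist");s=r.sense(); print(s["tool_pos"].round(1).tolist(),s["ft_force"].round(1),s["wrist_torque"].round(2))
b=p[:,:,::-1]; b=(255*(b/255.)**.5).astype("uint8"); cv2.imwrite("pics/w3.png",cv2.resize(b,(800,600),interpolation=cv2.INTER_CUBIC))
```

```text
[523.5, -192.6, 47.6] [-3.4  2.1 11.8] [0.41 0.62 0.01]
```

View pics/w3.png

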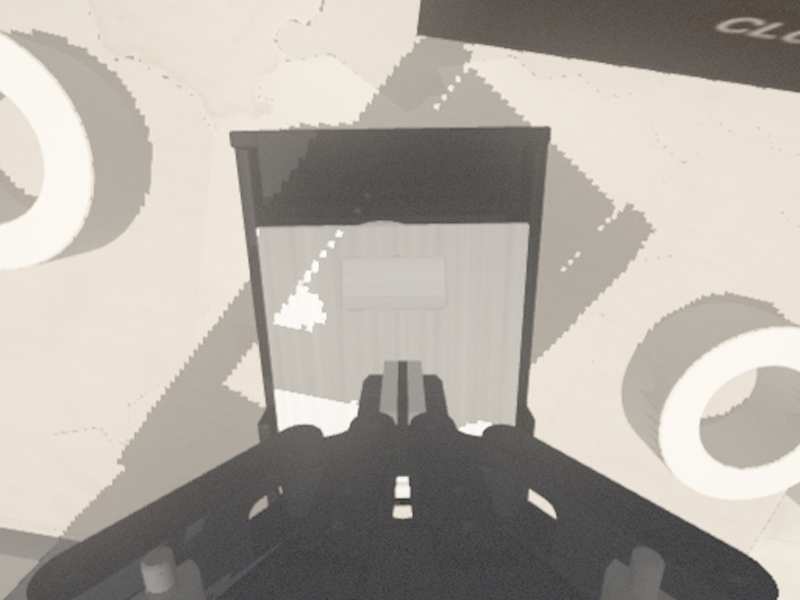

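The flap lies flat, with its free edge at row 223 short of the lip. The step is at rows 258–308 (cols 343–445), and the fingertip front at row 362 is about 18 mm behind its foot. The press is about 12 N. I'll slide up to the step, keeping light pressure.

Call:
{"name": "play_rows", "arguments": {
  "deltas": [
    [[0.004,-0.001,0.001],[0,0,0],1],
    [[0.004,0,0.001],[0,0,0],1],
    [[0.004,0,0.001],[0,0,0],1]
  ]
}}

```text
time: 4.38
tool_pos: [533.4, -190.2, 47.4]
tcp_rot: [179.6, -0.2, 13.4]
ft_force: [-7.4, 2.3, 14.3]
finger_gap: 0.5
```

Call:
{"name": "play_rows", "arguments": {
  "deltas": [
    [[0.004,0,0.0003],[0,0,0],1],
    [[0.004,0,0.0003],[0,0,0],1]
  ]
}}

```text
time: 4.62
tool_pos: [539.4, -188.5, 47.7]
tcp_rot: [179.6, 0.0, 13.4]
ft_force: [-6.2, -0.4, 8.2]
finger_gap: -0.2
```

Run:
```python
import cv2
from h import *
p=eyes.snapshot("wrist");s=r.sense(); print(s["tool_pos"].round(1).tolist(),s["ft_force"].round(1),s["wrist_torque"].round(2))
b=p[:,:,::-1]; b=(255*(b/255.)**.4).astype("uint8")[70:260,140:370]; cv2.imwrite("pics/w4.png",cv2.resize(b,None,fx=3,fy=3,interpolation=cv2.INTER_CUBIC))
```

```text
[539.8, -188.5, 47.8] [-5.2  1.3  8.8] [ 0.16  0.93 -0.08]
```

View pics/w4.png

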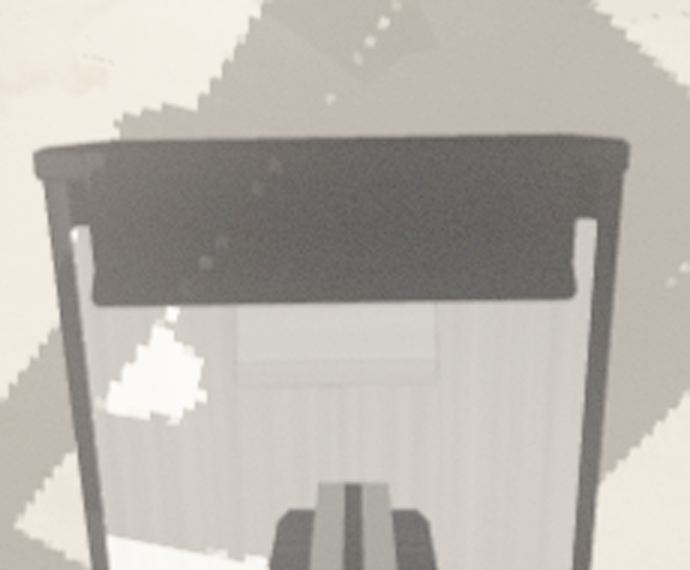

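Side strips of the flap now show past the lip's lead-in (crop row ~225 against the lip front at row 300). Friction carried the flap about 16 mm along with the finger, still flat, and its edge is under the lip. The fingertip is still about 18 mm short of the step. I'll ease the pressure and slide up to the step so that it does the final push.

Call:
{"name": "play_rows", "arguments": {
  "deltas": [
    [[0.002,0,-0.0006],[0,0,0],1],
    [[0.003,0,-0.0004],[0,0,0],1]
  ]
}}

```text
time: 4.92
tool_pos: [543.4, -187.6, 48.5]
tcp_rot: [179.7, 0.2, 13.4]
ft_force: [-0.6, 0.2, 1.8]
finger_gap: 0.1
```

Call:
{"name": "play_rows", "arguments": {
  "deltas": [
    [[0.004,0,-0.0001],[0,0,0],1],
    [[0.004,0,-0.0001],[0,0,0],1]
  ]
}}

```text
time: 5.18
tool_pos: [551.1, -185.7, 48.4]
tcp_rot: [179.7, 0.2, 13.4]
ft_force: [-1.8, 0.3, 2.4]
finger_gap: 0.2
```

Call:
{"name": "play_rows", "arguments": {
  "deltas": [
    [[0.003,0,0],[0,0,0],1],
    [[0.003,0,0],[0,0,0],1]
  ]
}}

```text
time: 5.42
tool_pos: [557.4, -184.2, 48.2]
tcp_rot: [179.7, 0.2, 13.4]
ft_force: [-1.4, -0.1, 2.6]
finger_gap: -0.1
```

Call:
{"name": "play_rows", "arguments": {
  "deltas": [
    [[0.003,0,0.0002],[0,0,0],1],
    [[0.003,0,0.0002],[0,0,0],1]
  ]
}}

```text
time: 5.68
tool_pos: [562.1, -183.0, 47.5]
tcp_rot: [179.7, 0.4, 13.4]
ft_force: [-6.8, -1.1, 7.1]
finger_gap: -0.1
```

Run:
```python
import cv2
from h import *
p=eyes.snapshot("wrist");s=r.sense(); print(s["tool_pos"].round(1).tolist(),s["ft_force"].round(1),s["wrist_torque"].round(2))
b=p[:,:,::-1]; b=(255*(b/255.)**.4).astype("uint8")[70:260,140:370]; cv2.imwrite("pics/w5.png",cv2.resize(b,None,fx=3,fy=3,interpolation=cv2.INTER_CUBIC))
```

```text
[562.5, -183.0, 47.6] [-5.1 -0.8  6.1] [-0.15  0.96 -0.03]
```

View pics/w5.png

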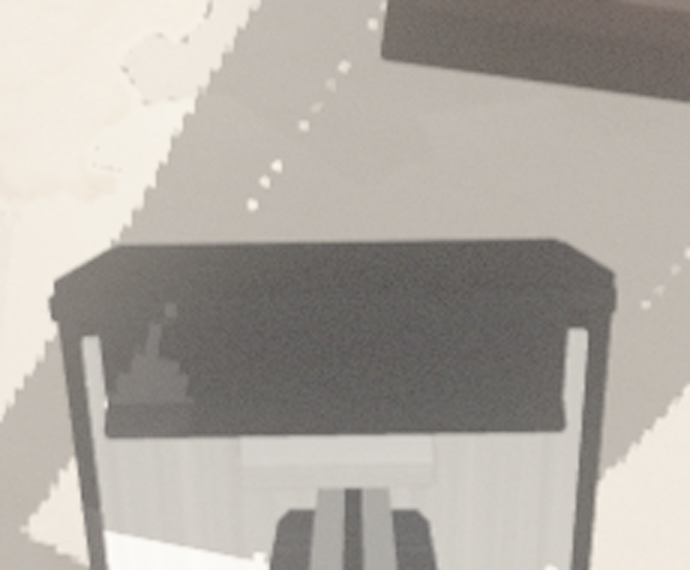

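The fingertip now stands at the step's foot (crop row ~490), and the flap's side strips reach well past the lip. I'll push on the step with small rows.

Call:
{"name": "play_rows", "arguments": {
  "deltas": [
    [[0.002,0,0.0003],[0,0,0],1]
  ]
}}

```text
time: 5.85
tool_pos: [562.8, -182.8, 47.0]
tcp_rot: [179.7, 0.6, 13.4]
ft_force: [-14.0, -2.4, 9.3]
finger_gap: -0.1
```

Call:
{"name": "play_rows", "arguments": {
  "deltas": [
    [[0.002,0,0.0003],[0,0,0],1]
  ]
}}

```text
time: 5.98
tool_pos: [562.8, -182.9, 46.6]
tcp_rot: [179.8, 0.9, 13.4]
ft_force: [-13.6, -2.9, 11.9]
finger_gap: -0.1
```

Run:
```python
from h import *
pose=(np.array([562.3,-183,47.5]),[179.7,.4,13.4])
B=Ro.from_euler("z",13.5,degrees=True).as_matrix()
for n,u,v,z in (("flapL",91,337,48.5),("flapR",577,330,48.5),("leadL",110,436,60),("leadR",560,430,60),("wallR far",613,290,42),("wallL far",54,300,42),("endtop L",120,248,56.5),("endtop R",555,240,56.5)):
    print(n,((atz("wrist",u/3+140,v/3+70,z,pose)-[533,-185,0])@B).round(1))
s=r.sense();print(s["tool_pos"].round(1),s["ft_force"].round(1))
```

```text
flapL [67.8 42.8 48.5]
flapR [ 68.8 -44.4  48.5]
leadL [53.4 37.5 60. ]
leadR [ 54.1 -39.6  60. ]
wallR far [ 74.6 -52.3  42. ]
wallL far [73.2 51.  42. ]
endtop L [85.1 33.9 56.5]
endtop R [ 86.2 -37.2  56.5]
[ 562.8 -182.9   46.6] [-13.6  -2.9  11.9]
```

Call:
{"name": "play_rows", "arguments": {
  "deltas": [
    [[0.002,0,-0.0006],[0,0,0],1]
  ]
}}

```text
time: 6.1
tool_pos: [562.8, -182.9, 46.9]
tcp_rot: [179.8, 1.1, 13.4]
ft_force: [-11.5, -2.4, 8.6]
finger_gap: 0.1
```

Call:
{"name": "play_rows", "arguments": {
  "deltas": [
    [[0.002,0,-0.0004],[0,-0.01,0],1]
  ]
}}

```text
time: 6.22
tool_pos: [562.7, -182.9, 47.0]
tcp_rot: [179.9, 2.0, 13.4]
ft_force: [-10.4, -2.6, 7.2]
finger_gap: 0.2
```

It doesn't move under 10–14 N on the step, which is above the 6 N slide friction, so it is at the firm stop. I'll lift off straight up and check.

Call:
{"name": "play_rows", "arguments": {
  "deltas": [
    [[-0.0005,0,-0.003],[0,0,0],1],
    [[-0.001,0,-0.006],[0,0.02,0],1],
    [[-0.001,0,-0.015],[0,0.015,0],1],
    [[-0.01,0,-0.04],[0,0,0],1],
    [[-0.03,0,-0.04],[0,0,0],1],
    [[-0.03,0,-0.03],[0,0,0],1],
    [[0,0,0],[0,0,0],1],
    [[0,0,0],[0,0,0],1]
  ]
}}

```text
time: 7.22
tool_pos: [491.8, -199.4, 189.1]
tcp_rot: [179.7, -0.7, 13.4]
ft_force: [-0.3, -0.5, -0.6]
finger_gap: -0.2
```

Run:
```python
import cv2
from h import *
s=r.sense(); p=eyes.snapshot("wrist"); t=eyes.snapshot("top"); print(s["tool_pos"].round(1).tolist(),s["tcp_rot"].round(2).tolist(),s["ft_force"].round(1))
f=lambda b:(255*(b[:,:,::-1]/255.)**.45).astype("uint8")
a=cv2.resize(f(p)[0:240,130:385],(540,508),interpolation=cv2.INTER_CUBIC)
c=cv2.resize(f(t)[135:260,270:410],(260,232),interpolation=cv2.INTER_CUBIC)
o=np.zeros((508,800,3),"uint8");o[:,:540]=a;o[:232,540:]=c;cv2.imwrite("pics/w6.png",o); cv2.imwrite("pics/top6.png",t[:,:,::-1])
d=np.abs(t.astype(int)-cv2.imread("pics/top0.png")[:,:,::-1]).max(2)
for n,x0,y0,x1,y1 in(("scale",135,185,210,248),("jar",60,180,125,235),("marker",325,234,385,255)):print(n,(d[y0:y1,x0:x1]>50).sum())
```

```text
[491.8, -199.4, 189.1] [179.7, -0.68, 13.44] [-0.3 -0.5 -0.6]
scale 0
jar 0
marker 31
```

View pics/w6.png

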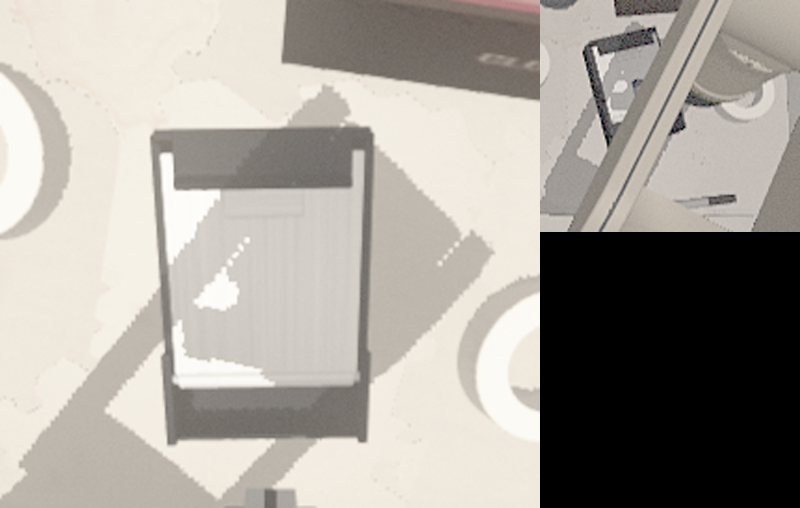

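Run:
```python
from h import *
pose=(np.array([491.8,-199.4,189.1]),[179.7,-.68,13.44])
B=Ro.from_euler("z",13.5,degrees=True).as_matrix(); k=540/255
for n,u,v,z in (("flapL",166,153,48.5),("flapR",357,151,48.5),("rearL",177,386,46),("rearR",357,384,46),("stepfoot",264,217,48.5),("leadL",176,189,60),("leadR",350,187,60),("nearL",172,443,42),("nearR",362,440,42),("farL",153,133,42),("farR",372,131,42)):
    print(n,((atz("wrist",u/k+130,v/k,z,pose)-[533,-185,0])@B).round(1))
```

```text
flapL [68.1 42.6 48.5]
flapR [ 68.9 -44.3  48.5]
rearL [-41.8  43.3  46. ]
rearR [-41.1 -49.2  46. ]
stepfoot [40.4 -1.8 48.5]
leadL [51.9 37.1 60. ]
leadR [ 52.6 -40.1  60. ]
nearL [-74.4  48.1  42. ]
nearR [-73.1 -53.8  42. ]
farL [77.5 49.2 42. ]
farR [ 78.2 -51.8  42. ]
```

The flap's edge is at x ≈ 66.5 in the box frame and the step foot is at ≈ 38.4 (home would be 66 and 38). It stayed shut for a second with nothing touching it, so I'll hand in.

```bash
python3 -c "
from bench import r
print(r.hand_in())"
```

```text
the job is handed in; nothing more can be done
None
```

The label box is shut: the flap is folded flat and tucked fully home under the lip. I handed the job in at about 7.3 s of the 38 s allowed.

**What I did:** With the fingers shut, I pushed only on the flap's outer face. I folded it down, pressed it flat and slid it forward. During the slide, friction under the press carried the flap most of the way (about 16–18 mm) before the fingertips reached the step. I then eased the pressure, moved up to the step and pushed it to the firm stop. It did not move further under 10–14 N.

**Last checks:**
- **Flap:** After I lifted off, the wrist picture showed it lying flat and staying shut. In the box frame its edge was at x ≈ 66.5 mm and the step foot at ≈ 38.4 mm (fully home is 66 and 38).
- **Box:** It fits its first measured place to within about 2 mm, which is as well as I can measure.
- **Scale and jar:** Unchanged in the top view.
- **Marker:** 31 pixels differed in its patch of the top view. It looks in place and nothing went near it; I put the difference down to the arm's shadow but did not confirm it.
- **Roll:** It is covered by the shut flap, so I could not look at it again. It was in the box when the flap came down.

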